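# Test a juicer spring and note its force

### The job

Test the citrus juicer's spring that stands on the red end of the wooden stand: set it upright in the ring of the spring tester, press its cap slowly straight down until the cap's top is level with the green mark, and hold it there for two seconds while you read the force, without squashing the coils solid. Then let the spring come up again, leave it standing in the ring, and slide the red pointer along the scale to the force you read (zero at the left end, 2 newtons per stroke). Leave the other two springs and the things round about where they are.

Things in the scene. Friction and masses are not known exactly. Their poses are not given: they have to be found in the camera images.
- tester: fixed bench spring tester: grey base plate x -88..+62, y -78..+78 mm, 15 mm thick. Origin under the seat centre, at worktop height; x to the column, y to the scale's zero end, z up. Steel seat ring (inside diameter 45, outside 57, 6 mm tall) at x=y=0. Column 16 x 30 mm at x=+50, 95 mm tall, with a green band and tongue (in to x=+30). Scale at the front along y (x=-80), pointer rail at x=-56
- tester_seat (a point): centre of the seat inside the steel ring, on the plate, z=15 mm over the worktop; axes as the tester
- tester_mark (a point): the marked height: straight above the seat centre, 54 mm over the seat, level with the green tongue. The flat top of the spring's cap has to come down level with it
- scale_zero (a point): zero stroke of the force scale. The white scale has 13 black strokes 10 mm apart, from 0 N at the tester's +y end (left, seen from the robot) to 24 N at the -y end: 5 mm per newton, a stroke every 2 N, a long stroke every 4 N
- pointer (a joint): travel of the red pointer from the zero stroke toward the 24 N stroke, m: 0 to 0.12, so reading in N = value / 0.005. It slides stiffly (about 1.5 N) and stays where it is left
- pointer_grip (a point): grip point on the pointer's upright red tab (10 mm thick along the slide, 22 mm across, top at z=54 mm over the worktop), 10 mm below its top; the black foot of the tab ends at z=25 mm; tester axes; it slides along tester -y as the reading grows
- stand: fixed wooden stand 212 x 62 x 12 mm, origin under its middle, long axis x. Three spring units stand on it in a row, at x = -72 (painted red end), 0 and +72 mm
- stand_red (a point): centre of the red painted end of the stand, on its top (12 mm over the worktop), at stand x=-72 mm
- spring_1: spring unit 1 of three that look alike but differ in strength (which stands on the red end varies): steel foot disc 40 mm diameter x 8, bare coil 32 mm diameter, flat black cap 36 mm diameter x 14, 70 mm tall in all, about 0.17 kg; origin at the centre of the underside, z up. Can be lifted by the cap, which does not come off
- spring_1_cap (a joint): how far this unit's cap is pressed down, m: 0 free (70 mm tall), 0.016 with the cap's top at the marked height (54 mm), 0.023 coils solid. The force rises steadily with travel; at the mark it is somewhere between 5 and 20 N
- spring_1_top (a point): centre of the flat top of this unit's cap
- spring_2: spring unit 2 of three that look alike but differ in strength (which stands on the red end varies): steel foot disc 40 mm diameter x 8, bare coil 32 mm diameter, flat black cap 36 mm diameter x 14, 70 mm tall in all, about 0.17 kg; origin at the centre of the underside, z up. Can be lifted by the cap, which does not come off
- spring_2_cap (a joint): how far this unit's cap is pressed down, m: 0 free (70 mm tall), 0.016 with the cap's top at the marked height (54 mm), 0.023 coils solid. The force rises steadily with travel; at the mark it is somewhere between 5 and 20 N
- spring_2_top (a point): centre of the flat top of this unit's cap
- spring_3: spring unit 3 of three that look alike but differ in strength (which stands on the red end varies): steel foot disc 40 mm diameter x 8, bare coil 32 mm diameter, flat black cap 36 mm diameter x 14, 70 mm tall in all, about 0.17 kg; origin at the centre of the underside, z up. Can be lifted by the cap, which does not come off
- spring_3_cap (a joint): how far this unit's cap is pressed down, m: 0 free (70 mm tall), 0.016 with the cap's top at the marked height (54 mm), 0.023 coils solid. The force rises steadily with travel; at the mark it is somewhere between 5 and 20 N
- spring_3_top (a point): centre of the flat top of this unit's cap
- tin: small green-labelled tin, 76 mm wide, 58 mm tall, bystander
- mug: stoneware mug, 81 mm wide, 92 mm tall, with a handle, bystander
- salt: salt shaker, 44 mm wide, 90 mm tall, bystander

How it is judged:
By the outcome, as a careful person would: the job done as asked, in the order asked, and still so for the second after the job is handed in, with the robot touching nothing.
It also fails if it takes over 64 s, if anything falls off the work surface, if the arm or the gripper's body presses on something with over 40 N, if the wrist force passes 120 N, or if a joint passes its speed limit or range.

### The arm

A 7-joint arm with a two-finger parallel gripper is mounted at the origin on a cart in front of the work surface, level with it; the furniture and walls round the work are solid. World frame = base frame: x ahead of the robot, y to its left, z up, the work surface at z = 0. Lengths are in m, angles in rad, forces in N, time in s.
With the tool pointing down it reaches from about 0.4 to 0.85 m from the base axis. Payload 10.4 kg.
Tool frame: the origin (TCP) lies midway between the tips of the shut fingers; the grasp point (between the pads) lies 19 mm behind it; z points along the fingers, y is the line along which they close (so a half turn about z gives the same grasp; the last joint's range is limited). The gripper opens to 87 mm and grips with 3 to 60 N. Pads are 19 mm wide; open, the fingers measure 117 mm over their backs; the gripper's body (75 mm by 190 mm) begins 51 mm behind the grasp point.
Start: joints at [-1.308, 0.332, -0.065, 1.46, 0.022, 1.35, -0.088], TCP at [0.176, 0.6, 0.223] pointing down, gripper open.
Joint ranges: [-2.6, 2.6], [-0.5, 2.12], [-1.47, 1.34], [0.16, 2.42], [-1.27, 4.41], [0.06, 2.06], [-2.6, 2.6]. Speed limits (rad/s): [2.22, 2.22, 2.79, 2.79, 3.14, 3.14, 3.14].

### API

Orientations are given as [roll, pitch, yaw] about the fixed x, y, z axes, in that order (R = Rz(yaw) Ry(pitch) Rx(roll)).
In Python, from cell import arm, gripper_to, kin, readout, optics, ticket, spotter gives the robot as it stands. The module is installed in compiled form; this text tells all that it offers. Calls block until the motion is done:
- arm.reach(position, orientation): joint-space move of the TCP to a pose.
- arm.line_to(position, frame=None, feed=0.15, max_force=None): straight line of the TCP; frame=None keeps the orientation; feed is the mean speed in m/s. With max_force (N) it stops when the force on the tool has changed by that much, and returns True; else False.
- arm.move_joints(angles): joint-space move.
- gripper_to(opening, effort=None): finger opening in m; effort is the grip in N (None keeps the last); returns when the fingers have stopped.
- arm.wait(seconds).
- kin.solve_ik(position, orientation): joint angles nearest the present ones, or None.
- readout.get_obs(): the state.
- optics.snapshot(name): name is "scene" or "top" or "wrist"; returns a dict with "color" (480x640x3 uint8, red, green, blue), "intrinsics" (3x3 intrinsics, pixels), "dist_coeffs" ([k1, k2, p1, p2, k3] as OpenCV has them; the pictures are not rectified), "eye" and "rotation" of the camera in the world. Camera axes: x right, y down, z forward; pixel columns grow to the right and rows downward; lengths in m; the calibration is good to about 2 mm. A picture is of the moment at which its call begins. There is no depth.
A pose or a line that the arm cannot do raises arm.Unreachable and nothing moves.
- ticket.close_job(): hands the job in; it is judged then, once.
Trained networks look in a picture, given as the dict that the camera call returned (one of the last four; its "shot" number tells which), for a name from the list of things; names that differ only in an ending like _2 or _b are one class to them, and where a whole thing is asked for, a point or a joint stands for the part that bears it (a point fixed in the world has none). Each returns a list of dicts, best first, with "confidence" (0 to 1); they miss things now and then, are a little off and sometimes report something else, mostly with a low value. They report only what shows in the picture. A call takes as long as a camera call.
- spotter.regions_of(picture, thing): "mask" (480x640 bool, what is visible of it) and "extent" ([left, top, width, height] in pixels, round what is visible of it).
- spotter.place_of(picture, thing): "location" ([column, row] in pixels: a listed point, or the origin of a listed thing).
The state is a dict: "time": time; "qpos": joint angles; "qvel": joint speeds; "joint_torque": joint torques, N m; "eef_pos": TCP position; "ee_rot": TCP orientation; "wrist_force": force on the tool from outside, world axes, zero at the start; "ft_torque": the same for the moment, N m; "opening": finger opening in m; "grip_force": force on a finger pad.
Only numpy, scipy, OpenCV 4.12 (cv2) and the standard library are available. Lean on these libraries where they do the work, as an engineer would, in place of code of your own. Each camera call takes 0.05 s, during which the arm holds its last target. There are 200 camera calls.

## Working session

There is one attempt and no reset: what is moved stays moved. The work goes in short steps, each a Python script; the robot and the scene stay as the last script left them, time stands still between calls to the robot, and variables do not carry over. Pictures are saved under pics/ and viewed, at most 10 in all, crops included, and the job is handed in when it is done.

```bash
mkdir -p pics; cat > h.py <<'E'
import numpy as np, cv2
from cell import arm, gripper_to, kin, readout, optics, ticket, spotter
def ray(p,uv):
    u=cv2.undistortPoints(np.array([[uv]],float),np.array(p["intrinsics"]),np.array(p["dist_coeffs"]))[0,0]
    return np.array(p["eye"]),np.array(p["rotation"])@np.array([u[0],u[1],1.])
def at_z(p,uv,z):
    o,d=ray(p,uv); return o+d*(z-o[2])/d[2]
def proj(p,X):
    R=np.array(p["rotation"]); t=-R.T@np.array(p["eye"])
    return cv2.projectPoints(np.array(X,float).reshape(-1,3),cv2.Rodrigues(R.T)[0],t,np.array(p["intrinsics"]),np.array(p["dist_coeffs"]))[0][:,0]
def save(p,n): cv2.imwrite("pics/"+n+".png",p["color"][:,:,::-1])
Z=dict(tester=0,tester_seat=.015,tester_mark=.069,scale_zero=None,pointer_grip=.044,stand=0,stand_red=.012,spring_1_top=.082,tin=0,mug=0,salt=0)
E
python3 - <<'E'
from h import *
print(readout.get_obs())
for n in("top","scene"):
    p=optics.snapshot(n); save(p,n+"1"); print(n,np.round(p["eye"],3),np.round(p["rotation"],2).tolist())
    for k,z in Z.items():
        for r in spotter.place_of(p,k)[:4]:
            print(k,round(r["confidence"],2),np.round(r["location"],1),np.round(at_z(p,r["location"],z if z is not None else .016),4))
E
```

```text
{'time': 0.0, 'qpos': array([-1.30758698,  0.33286378, -0.06471342,  1.46091979,  0.0215829 ,
        1.34993657, -0.08848187]), 'qvel': array([ 0.00011465, -0.00256617, -0.00048404,  0.0007999 , -0.00123753,
       -0.00060565,  0.00074899]), 'joint_torque': array([-1.46433022e-04, -6.23249245e+01,  2.45915941e-02, -3.89904821e+01,
       -6.13471982e-02,  3.94976512e-02,  1.12736277e-04]), 'eef_pos': array([0.17609127, 0.59927218, 0.22176932]), 'ee_rot': array([-3.14016070e+00,  4.65088265e-05,  2.85583093e+00]), 'wrist_force': array([ 0.09192669,  0.01959661, -0.78136713]), 'ft_torque': array([ 0.00320875, -0.05088228,  0.03285707]), 'grip_force': 0.0, 'opening': 0.0868793690284547}
top [0.514 0.267 0.918] [-3.05, 0.01, -1.58]Traceback (most recent call last):
  File "<stdin>", line 7, in <module>
  File "h.py", line 7, in at_z
    o,d=ray(p,uv); return o+d*(z-o[2])/d[2]
                                       ~^^^
IndexError: invalid index to scalar variable.
```

```bash
python3 - <<'E'
s=open('h.py').read()
s=s.replace('def ray','from scipy.spatial.transform import Rotation\ndef rot(p): return Rotation.from_euler("xyz",p["rotation"]).as_matrix()\ndef ray',1).replace('np.array(p["rotation"])','rot(p)')
open('h.py','w').write(s)
E
python3 - <<'E'
from h import *
for n in("top","scene"):
    p=optics.snapshot(n); save(p,n+"1"); print(n,np.round(p["eye"],3),np.round(p["rotation"],2).tolist())
    for k,z in Z.items():
        for r in spotter.place_of(p,k)[:4]:
            print(k,round(r["confidence"],2),np.round(r["location"],1),np.round(at_z(p,r["location"],z if z is not None else .016),4))
E
```

```text
top [0.514 0.267 0.918] [-3.05, 0.01, -1.58]
tester 0.85 [434.3 268.2] [0.5414 0.0338 0.    ]
tester_seat 0.71 [439.  264.7] [0.5477 0.028  0.015 ]
tester_seat 0.56 [415.1 297.6] [0.4841 0.0773 0.015 ]
tester_mark 0.79 [442.5 266. ] [0.5432 0.0358 0.069 ]
scale_zero 0.97 [409.5 302.8] [0.4743 0.0887 0.016 ]
pointer_grip 0.7 [416.9 297.2] [0.4858 0.0799 0.044 ]
stand 0.66 [310.2 277. ] [0.5272 0.2819 0.    ]
stand_red 0.65 [225.  308.1] [0.4679 0.4495 0.012 ]
stand_red 0.55 [305.8 313.4] [0.4563 0.2911 0.012 ]
stand_red 0.49 [412.8 302.8] [0.474  0.0814 0.012 ]
spring_1_top 0.79 [300.2 315.7] [0.4568 0.2993 0.082 ]
tin 0.84 [428.7 187. ] [0.7063 0.0393 0.    ]
tin 0.47 [443.2 268.4] [0.5408 0.0158 0.    ]
mug 0.84 [195.  249.6] [0.5845 0.5132 0.    ]
mug 0.35 [435.2 269.3] [0.5392 0.0321 0.    ]
salt 0.93 [224.  308.7] [0.4661 0.4539 0.    ]
scene [ 0.127 -0.046  0.746] [-2.42, -0.02, -0.93]
tester 0.92 [415.5 360.7] [0.5465 0.0302 0.    ]
tester_seat 0.97 [416.7 360.1] [0.5403 0.0275 0.015 ]
tester_mark 0.91 [422.6 340. ] [0.547  0.0319 0.069 ]
tester_mark 0.48 [261.2 286.6] [0.4698 0.3062 0.069 ]
scale_zero 0.9 [369.2 368.1] [0.4792 0.0839 0.016 ]
scale_zero 0.72 [322.5 267.6] [0.6029 0.2694 0.016 ]
pointer_grip 0.78 [370.6 358.1] [0.482  0.0866 0.044 ]
pointer_grip 0.16 [365.8 369.8] [0.46   0.0817 0.044 ]
stand 0.84 [290.  295.3] [0.5226 0.286  0.    ]
spring_1_top 0.8 [262.1 289.1] [0.4603 0.2948 0.082 ]
spring_1_top 0.38 [320.7 269.2] [0.5551 0.2414 0.082 ]
tin 0.96 [455.4 296.4] [0.7112 0.0342 0.    ]
mug 0.98 [224.2 224.8] [0.5789 0.5098 0.    ]
mug 0.58 [293.5 290.7] [0.5349 0.2873 0.    ]
salt 0.7 [205.8 268.3] [0.4715 0.4573 0.    ]
```

View pics/top1.png

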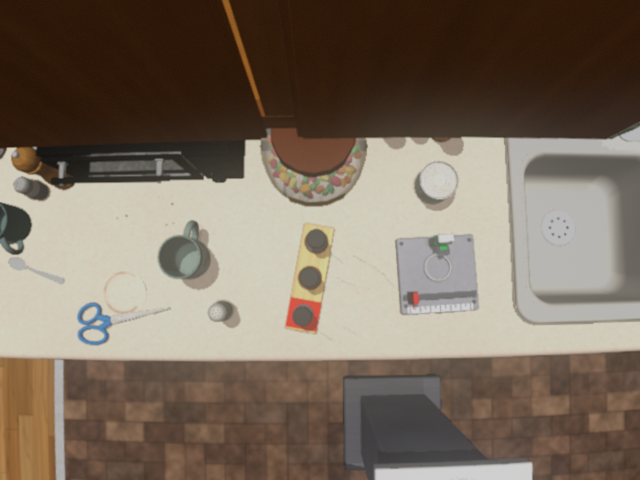

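View pics/scene1.png

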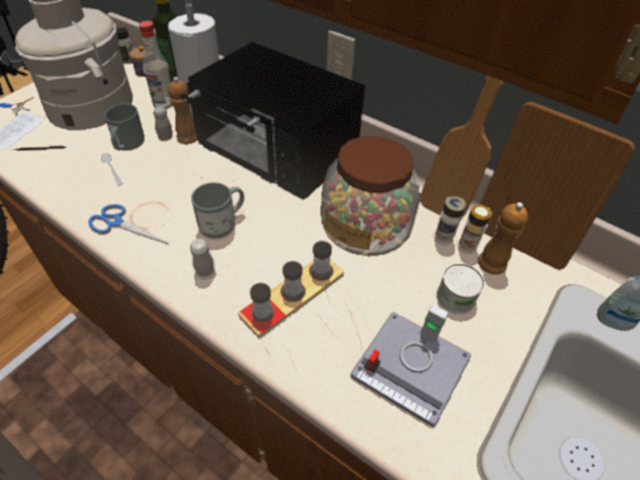

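```bash
python3 - <<'E'
from h import *
o=readout.get_obs()
import math
for nm,pos,yaw in(("s",[.44,.29,.26],2.97),("t",[.50,.04,.26],3.19)):
    arm.reach(pos,[math.pi,0,yaw]); arm.wait(.3)
    p=optics.snapshot("wrist"); save(p,"w"+nm); print(nm,readout.get_obs()["time"],readout.get_obs()["eef_pos"],readout.get_obs()["wrist_force"],np.round(p["eye"],3),np.round(p["rotation"],2).tolist())
    for k,z in Z.items():
        for r in spotter.place_of(p,k)[:3]:
            print(k,round(r["confidence"],2),np.round(r["location"],1),np.round(at_z(p,r["location"],z if z is not None else .016),4))
    np.savez("w"+nm,**{k:np.array(v) for k,v in p.items()})
E
python3 - <<'E'
import cv2,numpy as np
cv2.imwrite('pics/w_both.png',cv2.resize(np.hstack([cv2.imread('pics/ws.png'),cv2.imread('pics/wt.png')]),(800,300)))
E
```

```text
s 3.1583 [0.43981061 0.29034897 0.25993637] [ 0.56332675 -0.80733218 -0.49398736] [0.367 0.302 0.422] [2.87, 0.0, 1.4]
tester 0.92 [ 96.6 321.9] [0.5417 0.0283 0.    ]
tester_mark 0.18 [537.6 284.6] [0.5451 0.4801 0.069 ]
scale_zero 0.79 [124.2 262. ] [0.4745 0.0891 0.016 ]
pointer_grip 0.91 [110.1 284.6] [0.4871 0.0831 0.044 ]
stand 0.65 [319.3 276.8] [0.5296 0.2824 0.    ]
spring_1_top 0.81 [322.2 225.3] [0.4539 0.2961 0.082 ]
mug 0.82 [537.5 283.5] [0.5785 0.5147 0.    ]
salt 0.78 [474.4 187.1] [0.4615 0.4525 0.    ]
salt 0.72 [319.4 207.2] [0.4556 0.2949 0.    ]
t 5.0667 [0.49998006 0.0405888  0.259952  ] [0.85328528 0.42491991 0.61824188] [0.427 0.037 0.422] [2.87, 0.0, 1.62]
tester 0.98 [301.1 234.1] [0.5434 0.0317 0.    ]
tester_seat 0.73 [299.7 236.4] [0.5417 0.0306 0.015 ]
tester_mark 0.93 [296.5 255.9] [0.5442 0.0294 0.069 ]
scale_zero 0.66 [590.2 255.5] [0.547  0.3322 0.016 ]
scale_zero 0.58 [366.3 167.9] [0.4707 0.0909 0.016 ]
pointer_grip 0.98 [362.4 188.7] [0.4864 0.0852 0.044 ]
spring_1_top 0.72 [540.4 232. ] [0.5088 0.2345 0.082 ]
spring_1_top 0.68 [616.6 170.9] [0.4533 0.2915 0.082 ]
spring_1_top 0.23 [297.6 374.5] [0.6546 0.0352 0.082 ]
tin 0.9 [297.9 373.7] [0.7084 0.0351 0.    ]
salt 0.47 [360.4 187.8] [0.4925 0.0888 0.    ]
```

View pics/w_both.png

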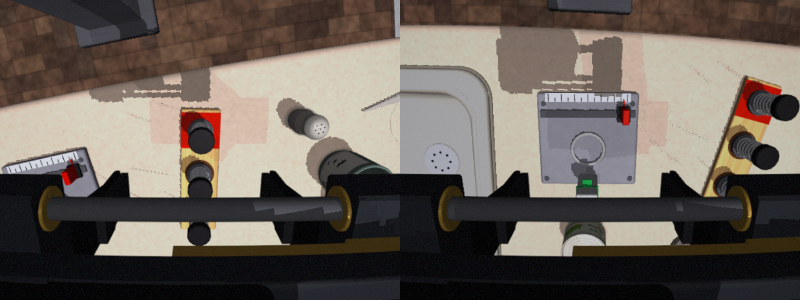

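View pics/wt.png

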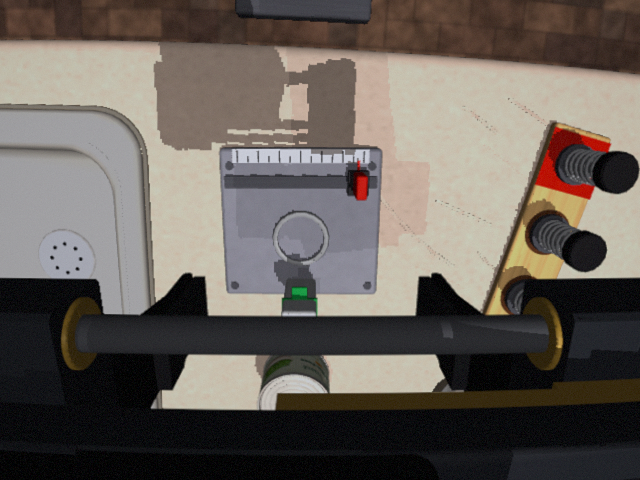

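```bash
cat >> h.py <<'E'
import math
from scipy.optimize import minimize
YAW=3.08; DN=[math.pi,0,YAW]
def circ(c,r,z):
    a=np.linspace(0,2*np.pi,60,endpoint=False); return np.c_[c[0]+r*np.cos(a),c[1]+r*np.sin(a),np.full(60,z)]
def fill(p,X,scale=8):
    m=np.zeros(p["color"].shape[:2],np.uint8); h=cv2.convexHull((proj(p,X)*scale).astype(np.float32))
    cv2.fillConvexPoly(m,np.round(h).astype(np.int32),1,shift=3); return m
E
python3 - <<'E'
from h import *
for nm,pos in(("t",[.53,.035,.205]),("s",[.445,.296,.266])):
    arm.reach(pos,DN); arm.wait(.4)
    p=optics.snapshot("wrist"); np.savez("v"+nm,**{k:np.array(v) for k,v in p.items()})
    print(nm,readout.get_obs()["time"],p["eye"])
    c=at_z(p,proj(p,[[.5425,.0305,.021] if nm=="t" else [.457,.2967,.082]])[0],0); u=proj(p,[[.5425,.0305,.021] if nm=="t" else [.457,.2967,.082]])[0].astype(int); print(u)
    x0,y0=max(u[0]-75,0),max(u[1]-75,0)
    cv2.imwrite(f"pics/v{nm}.png",cv2.resize(p["color"][y0:y0+150,x0:x0+150,::-1],(400,400),interpolation=0)); print(x0,y0)
cv2.imwrite("pics/v.png",np.hstack([cv2.imread("pics/vt.png"),cv2.imread("pics/vs.png")]))
E
```

```text
t 6.425 [0.45672638 0.03913088 0.36788466]
[307 222]
232 147
s 7.9583 [0.37201309 0.29977363 0.42812708]
[314 222]
239 147
```

View pics/v.png

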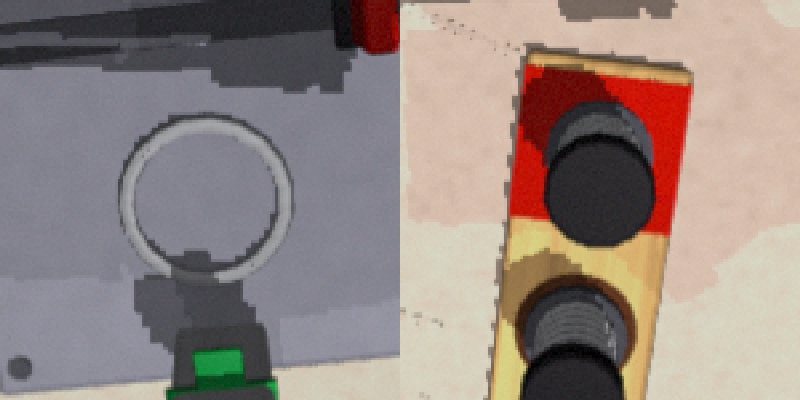

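```bash
python3 - <<'E'
from h import *
t=dict(np.load("vt.npz")); s=dict(np.load("vs.npz"))
a=at_z(t,(309.4,221.9),.021); print("seat",a)
for r in(.0225,.0285):
    q=(proj(t,circ(a,r,.021))-[232,147])*2.667; print(r,q.min(0),q.max(0))
b=at_z(s,(314.4,218.5),.082); print("cap",b)
q=(proj(s,circ(b,.018,.082))-[239,147])*2.667; print(q.min(0),q.max(0))
g=s["color"].astype(int); 
hsv=cv2.cvtColor(s["color"],cv2.COLOR_RGB2GRAY)[147+45:147+100,239+50:239+100]
m=(hsv<52).astype(np.uint8); n,l,st,ce=cv2.connectedComponentsWithStats(m); print(st[1:],ce[1:]+[289,192])
E
```

```text
seat [0.54193156 0.03209124 0.021     ]
0.0225 [134.87407859 129.16304114] [277.93675849 268.08908406]
0.0285 [115.79474167 109.95666734] [297.01645715 285.92801741]
cap [0.45390751 0.2967763  0.082     ]
[143.58645243 134.00213629] [258.56111882 245.92903709]
[[   0    0   46   47 1559]] [[311.58114176 215.61128929]]
```

```bash
python3 - <<'E'
from h import *
c=[.4539,.2968]
gripper_to(.075)
arm.reach([*c,.13],DN)
arm.line_to([*c,.056],feed=.08); 
gripper_to(0.03,15); o=readout.get_obs(); print(o["opening"],o["grip_force"],o["wrist_force"],o["eef_pos"])
arm.line_to([*c,.12],feed=.08); arm.wait(.3)
o=readout.get_obs(); print(o["time"],o["opening"],o["grip_force"],o["wrist_force"],o["eef_pos"])
p=optics.snapshot("wrist"); s=optics.snapshot("scene")
X=o["eef_pos"]
print(proj(p,[[X[0],X[1],X[2]+.026],[X[0],X[1],X[2]-.044]]),proj(s,[[X[0],X[1],X[2]-.044]]))
save(p,"g"); u=proj(s,[[X[0],X[1],X[2]]])[0].astype(int)
cv2.imwrite("pics/gs.png",np.hstack([cv2.resize(p["color"][150:350,200:440,::-1],(480,400)),cv2.resize(s["color"][u[1]-100:u[1]+100,u[0]-80:u[0]+80,::-1],(320,400))])); print(u)
E
```

```text
0.03487911543544107 15.000061078511635 [-1.00073523  0.66699776 -0.24677366] [0.45390539 0.29677344 0.05601925]
12.2167 0.03491727569598285 14.999862361071905 [ 2.28110387e-03  1.48675704e-02 -3.44118836e+00] [0.4537796  0.296696   0.11968565]
[[312.95022963 331.18730117]
 [312.67894558 265.11862146]] [[259.00407305 293.18527672]]
[257 277]
```

View pics/gs.png

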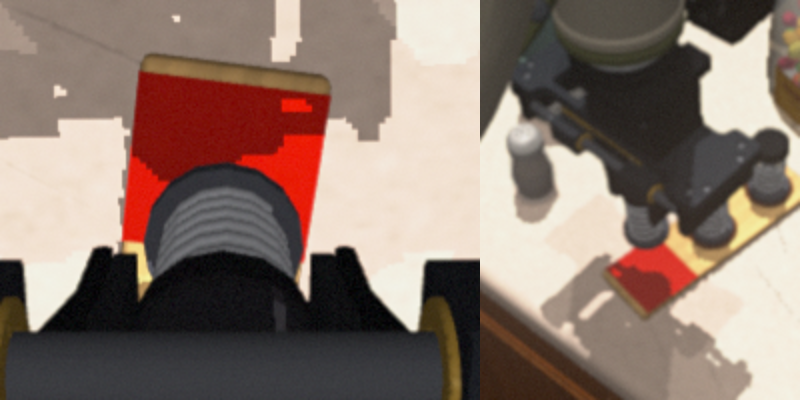

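```bash
python3 - <<'E'
from h import *
c=[.5419,.0321]
arm.line_to([.4539,.2968,.17],feed=.12)
arm.line_to([*c,.17],feed=.2)
arm.line_to([*c,.075],feed=.1); arm.wait(.2)
r=arm.line_to([*c,.0575],feed=.02,max_force=3); o=readout.get_obs(); print(r,o["time"],o["eef_pos"],o["wrist_force"],o["opening"])
s=optics.snapshot("scene"); u=proj(s,[[*c,.04]])[0].astype(int)
w=optics.snapshot("wrist"); v=proj(w,[[*c,.015]])[0].astype(int); print(v,proj(w,circ(c,.0225,.021))[:,1].min())
cv2.imwrite("pics/pl.png",np.hstack([cv2.resize(w["color"][v[1]-80:v[1]+50,v[0]-65:v[0]+65,::-1],(400,400)),cv2.resize(s["color"][u[1]-60:u[1]+60,u[0]-60:u[0]+60,::-1],(400,400))]))
E
```

```text
True 16.6167 [0.5415824  0.03207686 0.0571123 ] [0.9401726  0.0214637  1.31941484] 0.03514259735125232
[312 267] 227.2135283867127
```

View pics/pl.png

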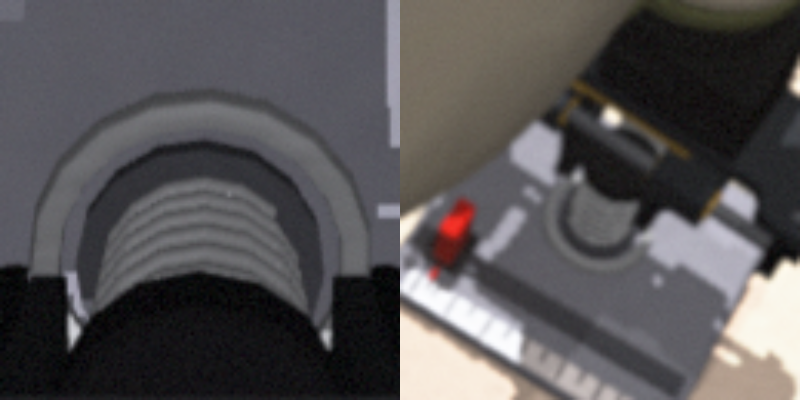

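```bash
python3 - <<'E'
from h import *
c=[.5417,.0321]
arm.line_to([*c,.0587],feed=.03); arm.wait(.2)
gripper_to(.05,15); arm.line_to([*c,.115],feed=.08); gripper_to(0.0,30); 
arm.line_to([*c,.089],feed=.08); arm.wait(.6)
def fz(t):
    f=[]
    for _ in range(int(t/.05)): arm.wait(.05); f.append(readout.get_obs()["wrist_force"][2])
    return np.mean(f),np.std(f)
z0=fz(.4); print("tare",z0,readout.get_obs()["eef_pos"],readout.get_obs()["opening"])
for z in(.083,.079,.075,.071,.0697):
    arm.line_to([*c,z],feed=.012,max_force=26); arm.wait(.15); m=fz(.1); print(z,readout.get_obs()["eef_pos"],m[0]-z0[0],m[1])
print(readout.get_obs()["time"])
E
```

```text
tare (np.float64(-0.1289834116223308), np.float64(0.32856404886066926)) [0.54170397 0.03208933 0.08897782] 0.000544858308442779
0.083 [0.54179336 0.03213459 0.08310848] 1.9590180645120323 0.08184875779963496
0.079 [0.54176289 0.03210407 0.07907098] 3.951697619088984 0.08214704870739098
0.075 [0.5417663  0.03209469 0.07507451] 4.1982164369182815 0.6444030834757322
0.071 [0.54174956 0.03211477 0.07112021] 6.6235581524538185 0.5477722207096027
0.0697 [0.54180609 0.03210829 0.06990124] 6.92273051064065 0.15798287297009228
24.7667
```

```bash
python3 - <<'E'
from h import *
c=[.5417,.0321]
arm.line_to([*c,.0689],feed=.012,max_force=26); arm.wait(.1)
F=[];Zs=[]
for _ in range(60): arm.wait(.05); o=readout.get_obs(); F.append(o["wrist_force"][2]); Zs.append(o["eef_pos"][2])
F=np.array(F); print("hold",F.mean(),F.std(),F[:30].mean(),F[30:].mean(),np.mean(Zs),np.ptp(Zs),o["wrist_force"],o["time"])
for z in(.073,.077,.081,.089):
    arm.line_to([*c,z],feed=.03); arm.wait(.15); f=[]
    for _ in range(8 if z<.089 else 24): arm.wait(.05); f.append(readout.get_obs()["wrist_force"][2])
    print(z,readout.get_obs()["eef_pos"][2],np.mean(f),np.std(f))
arm.line_to([*c,.13],feed=.1)
p=optics.snapshot("top"); save(p,"top2"); print(readout.get_obs()["time"])
E
```

```text
hold 6.709561526433605 0.5221693430414728 6.77951298775656 6.63961006511065 0.06911020028577672 6.830461501713958e-05 [-1.01591038  1.14166371  6.27108226] 28.1167
0.073 0.0731929947445086 5.225712012434958 0.4688537560106583
0.077 0.07695800835027547 3.6878578700317064 0.351571668576794
0.081 0.0809487523400814 1.9805608528818337 0.49589283685639707
0.089 0.08899144779781622 0.16206569847961727 0.3942269581869171
32.9917
```

```bash
python3 - <<'E'
from h import *
w=dict(np.load("wt.npz"))
px=[(220,148),(382,146),(378,293),(227,293)]; W=np.array([at_z(w,q,.015) for q in px]); print(W.round(4))
L=np.array([(-88,-78),(-88,78),(62,78),(62,-78)])/1e3
A,B=L-L.mean(0),(W-W.mean(0))[:,:2]
print("yaw",math.atan2((A[:,0]*B[:,1]-A[:,1]*B[:,0]).sum(),(A*B).sum()))
arm.reach([.535,.045,.15],[math.pi,0,math.pi+.04]); arm.wait(.3)
p=optics.snapshot("wrist"); np.savez("vp",**{k:np.array(v) for k,v in p.items()}); print(readout.get_obs()["time"])
for k,z in(("pointer_grip",.044),("scale_zero",.016)):
    for r in spotter.place_of(p,k)[:2]: print(k,r["confidence"],r["location"],at_z(p,r["location"],z))
u=proj(p,[[.4700,.032,.016]])[0].astype(int); x0=max(u[0]-133,0);y0=max(u[1]-80,0); print(u,x0,y0)
cv2.imwrite("pics/vp.png",cv2.resize(p["color"][y0:y0+160,x0:x0+266,::-1],(798,480),interpolation=0))
E
```

```text
[[ 0.4588 -0.0484  0.015 ]
 [ 0.4494  0.1042  0.015 ]
 [ 0.5984  0.1139  0.015 ]
 [ 0.6063 -0.042   0.015 ]]
yaw 0.055228608589661304
33.5917
pointer_grip 0.73 [378.4, 158.4] [0.48452042 0.08379971 0.044     ]
scale_zero 0.71 [381.6, 137.0] [0.47236085 0.08931639 0.016     ]
[297 129] 164 49
```

View pics/vp.png

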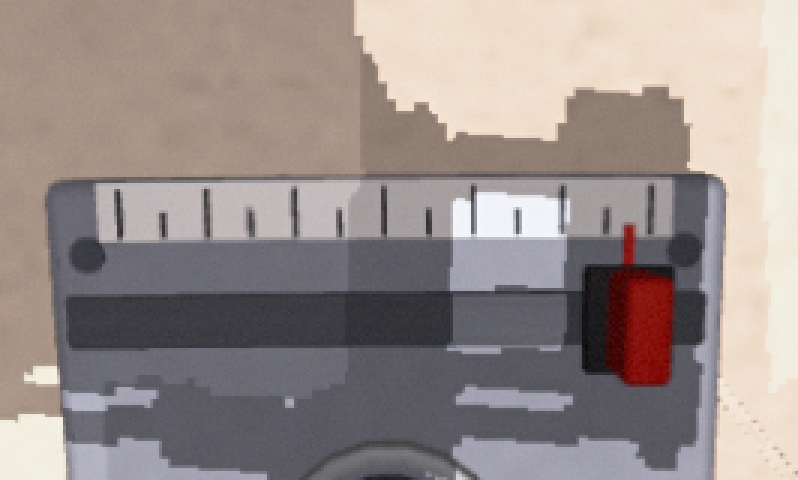

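```bash
python3 - <<'E'
from h import *
p=dict(np.load("vp.npz"))
a=at_z(p,(164+651/3,49+212/3),.016);b=at_z(p,(164+118.5/3,49+213/3),.016); d=(b-a)[:2]; yaw=math.atan2(d[0],-d[1]); print(a,b,np.hypot(*d),yaw)
y=.055 if abs(yaw-.055)>.03 else (.055+yaw)/2
D=[math.pi,0,math.pi+y]; t=np.array([.4832,.0838])
gripper_to(.04,20)
arm.reach([*t,.13],D); arm.line_to([*t,.025],feed=.08,max_force=8)
gripper_to(.0,20); o=readout.get_obs(); print(o["opening"],o["grip_force"],o["eef_pos"],o["wrist_force"])
s=np.array([math.sin(y),-math.cos(y)])
arm.line_to([*(t+s*.0286),.025],feed=.04); arm.wait(.3); o=readout.get_obs(); print(o["eef_pos"],o["wrist_force"],o["time"])
p=optics.snapshot("wrist"); np.savez("vq",**{k:np.array(v) for k,v in p.items()})
u=proj(p,[[.4700,.055,.016]])[0].astype(int); x0=max(u[0]-133,0);y0=max(u[1]-80,0); print(u,x0,y0)
cv2.imwrite("pics/vq.png",cv2.resize(p["color"][y0:y0+160,x0:x0+266,::-1],(798,480),interpolation=0))
E
```

```text
[0.46088785 0.08803281 0.016     ] [ 0.46558269 -0.03192669  0.016     ] 0.12005133628930315 0.039116833033789364
0.009803106264039059 20.82569091115147 [0.48366378 0.08390541 0.02545269] [-1.10472119 -0.61479455  5.12261368]
[0.48500927 0.05507252 0.02544743] [-0.14908603 -2.02284889  5.11684675] 38.2667
[314 259] 181 179
```

View pics/vq.png

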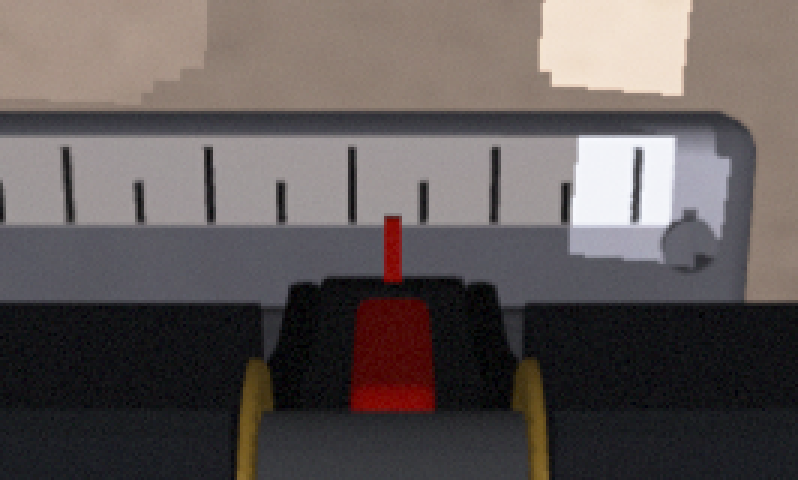

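```bash
python3 - <<'E'
from h import *
o=readout.get_obs(); x=o["eef_pos"]; s=np.array([math.sin(.047),-math.cos(.047)])
q=x[:2]-s*.0005
arm.line_to([*q,.0256],feed=.02); arm.wait(.3); print(readout.get_obs()["eef_pos"]-x)
gripper_to(.04,20); arm.line_to([*q,.14],feed=.1); arm.reach([.535,.045,.17],[math.pi,0,math.pi+.04]); arm.wait(.3)
p=optics.snapshot("wrist"); print(readout.get_obs()["time"])
u=proj(p,[[.4900,.032,.016]])[0].astype(int); x0=max(u[0]-133,0);y0=max(u[1]-80,0); print(u,x0,y0)
cv2.imwrite("pics/vr.png",cv2.resize(p["color"][y0:y0+180,x0:x0+266,::-1],(798,540),interpolation=0))
E
```

```text
[-3.25366112e-05  4.39158568e-04  7.32975745e-05]
41.6667
[296 157] 163 77
```

View pics/vr.png

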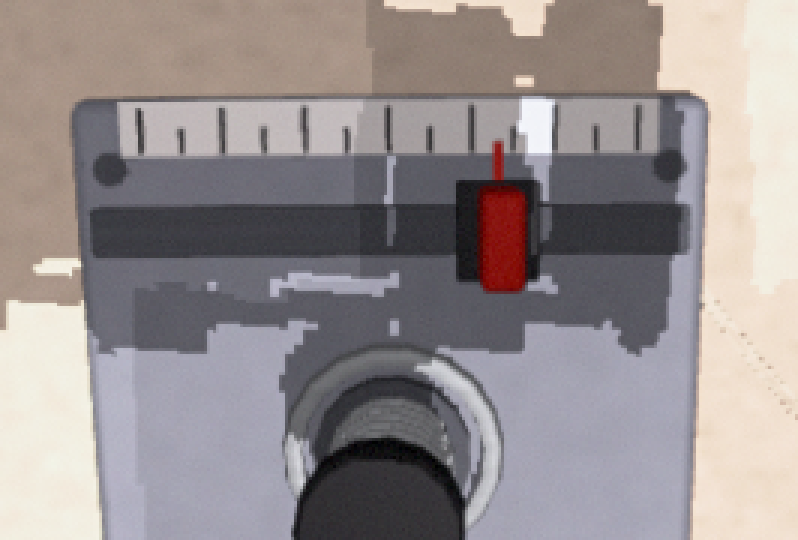

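The needle (x≈498) sits between the 6 N stroke (≈513) and the 8 N stroke (≈471), so it reads about 6.7 N. The spring stands upright in the ring.

```bash
python3 -c "
from h import *
print(ticket.close_job())"
```

```text
the job is handed in; nothing more can be done
None
```

The job is handed in: I held the red-end spring at the green mark for 3 s and read about 6.7 N, it is standing in the ring again, and the red pointer is at about 6.7 N.

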